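# Swing a cutting guide to its stop and clamp it

### The job

Set the pivoting cutting guide: push the wooden bar near its free end so that it swings about its dowel until it meets the stop block, and press it there for about a second, firmly (around 10 N) but never harder than 25 N. Then swing the metal clamp arm round by its post until its rubber nub bears firmly on the front of the bar, again with no more than 25 N, let go and leave the bar gripped against the stop. Leave the eraser, the small bottle and the jar alone.

Things in the scene. Friction and masses are not known exactly. Their poses are not given: they have to be found in the camera images.
- jig: fixed plywood board on the table, 200 (x) x 345 (y) x 12 mm thick, spanning x -100..100, y -185..160 mm; origin on the table under it; its x points to the back (away from the robot), y to the left along the board, z up. A rigid steel dowel (12 mm thick, 34 mm tall) stands on it at x 30, y -150 mm
- stop_range (a point): mark on the board's top at jig x 57, y 60 mm, NOT the stop itself: the rigid dark wooden stop block (40 mm wide, 34 deep, 30 tall, brass knob to 42) stands here behind the bar, its front face looking to the jig's -x, set anew each time up to 9 mm before or behind this mark. The setting is not reported: feel (or see) it
- guide_bar: loose wooden bar, 36 wide, 258 long, 20 mm tall, about 0.2 kg, flat on the board with the hole near its right end over the dowel (1.5 mm play all round); origin on the hole's axis at the underside, y runs along the bar to the free end, x to its back side. Starts swung 0.24 to 0.40 rad from the board's y, free end towards the robot; light sliding friction (1 to 2 N)
- bar_toe (a point): middle of the bar's free end face, 240 mm from the hole, 10 mm above the board
- clamp_arm: aluminium arm on a stiff upright pivot at jig x -20, y 135 mm; origin on the pivot axis at the board's top. It points along its own -x, is 18 mm wide, 117 long, 3 to 17 mm above the board. Starts pointing to the jig's -x or up to 0.5 rad from it towards +y; closes anticlockwise from above, meeting the bar 1.7 to 2.1 rad past the jig's -x
- clamp_post (a point): middle of the upright round wooden post on the arm, 14 mm thick, 105 mm from the pivot, 17 to 57 mm above the board (this point 40); push or pinch it to turn the arm: about 3.5 N at the post (0.35 N m), and the arm stays where it is left. A rubber nub on the arm's -y side, 85 mm from the pivot, stands out to 19 mm from the arm's centre line
- eraser: eraser block 25 x 48 x 14 mm lying on the board's front right corner, bystander; origin under its centre
- drier_bottle: small amber bottle 31 mm across, 74 mm tall, standing on the table to the left of the board, bystander; origin under its centre
- jar_teal: paint jar 58 mm across, 66 mm tall, standing to the right of the board, bystander; origin under its centre

How it is judged (in metres and radians):
On the way:
1. the gripper presses the bar, at rest against its stop, with 5 N or more for half a second, while the clamp arm is still clear of it (contact force between the fingers and guide_bar above 5 N and angular speed of guide_bar below 0.08 rad/s and x of bar_toe in the frame of jig above 0.026 m and contact force between clamp_arm and guide_bar below 0.3 N), for 0.5 s.
At the end, for the whole second after the job is handed in: the bar lies flat on the board, its hole still over the dowel (within 5 mm), its free end swung back to the stop (26 to 60 mm behind the board's middle line), and the clamp arm, let go, still bears on the bar with more than 1.5 N; all at rest (contact force between clamp_arm and guide_bar above 1.5 N and x of bar_toe in the frame of jig between 0.026 and 0.06 m and horizontal distance between guide_bar and bar_toe above 0.2395 m and z of guide_bar in the frame of jig below 0.015 m and linear speed of each of guide_bar, clamp_arm below 0.01 m/s and x of guide_bar in the frame of jig between 0.025 and 0.035 m and y of guide_bar in the frame of jig between -0.155 and -0.145 m); the robot touches nothing.
It fails at once if the gripper pushes the bar with more than 30 N (contact force between the fingers and guide_bar above 30 N).
It fails at once if the clamp arm presses the bar with more than 30 N (contact force between clamp_arm and guide_bar above 30 N).
It fails at once if the eraser, small bottle or jar is moved by more than 15 mm (distance of any of eraser, drier_bottle, jar_teal from where it was at the start of the episode above 0.015 m).
It also fails if it takes over 72 s, if anything falls off the work surface, if the arm or the gripper's body presses on something with over 40 N, if the wrist force passes 120 N, or if a joint passes its speed limit or range.

### The arm

A 6-joint arm with a two-finger parallel gripper is mounted at the origin on a cart in front of the work surface, level with it; the furniture and walls round the work are solid. World frame = base frame: x ahead of the robot, y to its left, z up, the work surface at z = 0. Lengths are in m, angles in degrees, forces in N, time in s.
With the tool pointing down it reaches from about 0.275 to 0.75 m from the base axis. Payload 10.2 kg.
Tool frame: the origin (TCP) lies on the front face of the gripper's body, between the roots of the fingers; the fingertips stand 64 mm ahead of it and the grasp point (between the pads) lies 45 mm ahead of it; z points along the fingers, y is the direction in which the jaws open and shut (so a half turn about z gives the same grasp; the last joint's range is limited). The gripper opens to 88 mm and grips with 3 to 60 N. Pads are 18 mm wide; open, the fingers measure 123 mm over their backs; the gripper's body (75 mm by 187 mm) begins 45 mm behind the grasp point.
Start: joints at [57.903, 17.928, 85.812, -0, 76.261, -12.8], TCP at [0.174, 0.496, 0.303] pointing down, gripper open.
Joint ranges: [-168.41, 168.41], [-55.51, 124.54], [10.69, 146.95], [-70.63, 250.63], [1, 178], [-165.06, 165.06]. Speed limits (degrees/s): [136.94, 136.94, 172.46, 180, 180, 180].

### API

Orientations are given as a 3x3 rotation matrix whose columns are the frame's x, y, z axes.
In Python, from station import env gives the robot as it stands.
- The arm moves only by the shell command python3 -m jog 'ROWS' [FORCE]. ROWS is text: rows parted by semicolons, each of 7 numbers parted by spaces: the shift along the tool's x, y, z in m, then the turn, a rotation vector about the tool's x, y, z in degrees, then the closure, from -1 (fully open) to 1 (shut), so that 0 is half open. In form: tx ty tz wx wy wz jaw; .... A call has 1 to 8 rows; each row is the pose to reach, as a shift and turn from the pose commanded when the call began, along the tool's axes at that moment; what a row does not reach only later rows make up. A row lasts 1/12 s, in which the tool goes at most 41.7 mm and 7.16 degrees, less where a joint would pass 70% of its speed; a pose out of reach is approached as far as the arm can. A call with a gripper value outside its range is refused whole. The fingers move at their own pace and stop on an object; FORCE is the grip in N (left out, the last holds). Time passes only in rows, so rows that repeat a pose let the fingers close. It gives the time, the measured TCP pose, the force and the opening at its end, in the units of the state.
- env.get_state(): the state, without advancing time (a new reading comes with each control period).
- env.read_camera(name): name is "scene" or "top" or "wrist"; returns a dict with "color" (420x560x3 uint8, red, green, blue), "intrinsics" (3x3 intrinsics, pixels), "rvec" (rotation vector, rad) and "tvec" (3), from world to camera coordinates, as OpenCV has them. Camera axes: x right, y down, z forward; pixel columns grow to the right and rows downward; lengths in m; the calibration is good to about 2 mm. A picture is of the moment at which its call begins. There is no depth.
- env.finish_job(): hands the job in, once; it reports no verdict.
The state is a dict: "time": time; "qpos": joint angles; "qd": joint speeds; "joint_torque": joint torques, N m; "position": TCP position; "orientation": TCP orientation; "ft_force": force on the tool from outside, world axes, zero at the start; "ft_torque": the same for the moment, N m; "grip_width": opening from 0.0 (shut) to 1.0 (fully open).
Only numpy, scipy, OpenCV 4.12 (cv2) and the standard library are available. Lean on these libraries where they do the work, as an engineer would, in place of code of your own. Each camera call takes 0.05 s, during which the arm holds its last target. There are 200 camera calls.

## Working session

There is one attempt and no reset: what is moved stays moved. The work goes in short steps, Python scripts to look and compute and a shell command to move; the robot and the scene stay as the last step left them, time stands still between calls to the robot, and variables do not carry over. Pictures are saved under pics/ and viewed, about 8 in all and at most 12, crops included, and the job is handed in when it is done.

```bash
mkdir -p pics; cat > h.py <<'E'
import numpy as np, cv2
from station import env
def snap(n,f):
    c=env.read_camera(n); cv2.imwrite('pics/'+f,c['color'][:,:,::-1]); 
    import pickle; pickle.dump(c,open('pics/'+f+'.pkl','wb')); return c
def load(f):
    import pickle; return pickle.load(open('pics/'+f+'.pkl','rb'))
def ray(c,uv,z):
    K=np.array(c['intrinsics']);R=cv2.Rodrigues(np.array(c['rvec']))[0];t=np.array(c['tvec']).ravel()
    d=R.T@np.linalg.inv(K)@np.array([uv[0],uv[1],1.]); o=-R.T@t
    return o+d*(z-o[2])/d[2]
def proj(c,p):
    return cv2.projectPoints(np.array(p,float).reshape(-1,3),np.array(c['rvec']),np.array(c['tvec']),np.array(c['intrinsics']),None)[0].reshape(-1,2)
E
python3 - <<'E'
from h import *
c=snap('top','a.png');
im=cv2.resize(c['color'],(800,600))[:,:,::-1];cv2.imwrite('pics/a2.png',im)
c=snap('scene','b.png')
s=env.get_state();print(s['time'],s['position'],s['orientation'],s['ft_force'])
E
```

```text
0.1 [0.17341081 0.49538607 0.30222756] [[-9.43828694e-01  3.30434632e-01 -5.91044303e-04]
 [ 3.30435072e-01  9.43828245e-01 -9.52348203e-04]
 [ 2.43155479e-04 -1.09415533e-03 -9.99999372e-01]] [ 0.4511983   0.32197958 -0.48098786]
```

View pics/a2.png

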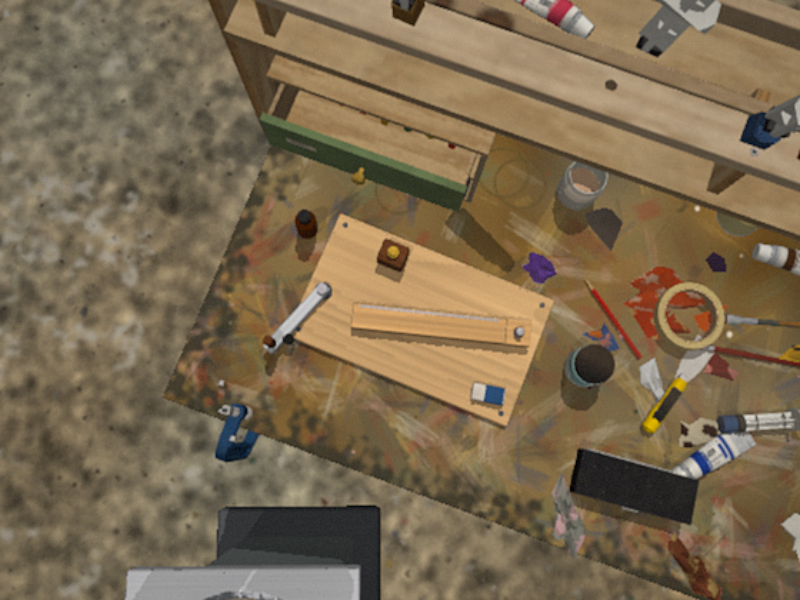

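View pics/b.png

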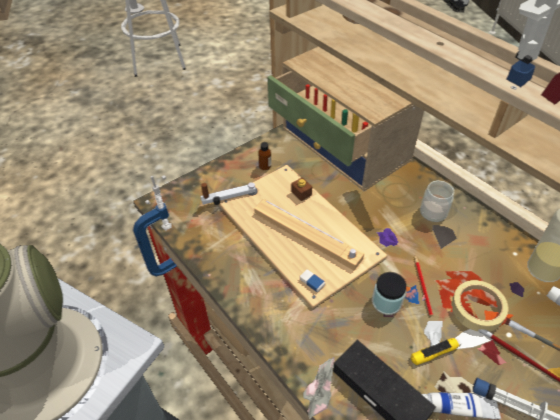

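Top view (800-px scale): board corners at about (343,214), (552,298) and (505,426). The bar runs from its toe at (352,320) to the dowel at (519,332), the stop is at (393,255), the clamp pivot at (323,290), and the post at (268,343). The bottle is at (306,224).

```bash
python3 - <<'E'
from h import *
c=load('a.png')
im=c['color'][:,:,::-1]
cr=cv2.resize(im[140:305,160:400],(0,0),fx=3.33,fy=3.33,interpolation=cv2.INTER_CUBIC);cv2.imwrite('pics/c.png',cr);print(cr.shape)
for n,uv,z in [('BL',(343,214),.012),('BR',(552,298),.012),('FR',(505,426),.012),('dowel',(519,329),.046),('pivot',(323,288),.03),('post',(268,343),.069),('knob',(393,253),.054),('bottle',(306,215),.074)]:
    print(n,ray(c,np.array(uv)*.7,z).round(4))
E
```

```text
(549, 799, 3)
BL [ 0.6549 -0.1299  0.012 ]
BR [ 0.5281 -0.4396  0.012 ]
FR [ 0.3425 -0.365   0.012 ]
dowel [ 0.4771 -0.3831  0.046 ]
pivot [ 0.5384 -0.1041  0.03  ]
post [ 0.454  -0.0345  0.069 ]
knob [ 0.5848 -0.2046  0.054 ]
bottle [ 0.6342 -0.0822  0.074 ]
```

View pics/c.png

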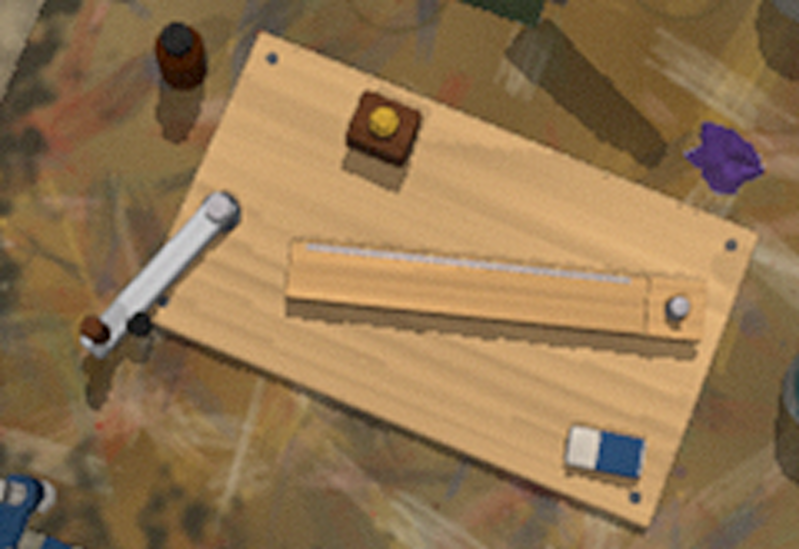

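The enlarged crop gives board-top corners at (262,32), (757,232), (648,527) and (155,322). The dowel top is at (678,305), the bar toe's top corners at (292,238) and (287,300), the knob at (383,118), the pivot at (220,208), and the post top at (93,328).

```bash
cat >> h.py <<'E'
def fitjig():
    c=load('a.png'); f=lambda p,z: ray(c,(160+p[0]/3.33-.0,140+p[1]/3.33),z)
    W=np.array([f(p,.012)[:2] for p in [(262,32),(757,232),(648,527),(155,322)]])
    L=np.array([(.1,.16),(.1,-.185),(-.1,-.185),(-.1,.16)])
    a=W-W.mean(0);b=L-L.mean(0)
    th=np.arctan2((b[:,0]*a[:,1]-b[:,1]*a[:,0]).sum(),(a*b).sum())
    R=np.array([[np.cos(th),-np.sin(th)],[np.sin(th),np.cos(th)]]);o=W.mean(0)-R@L.mean(0)
    return th,R,o,(W-o)@R-L,f
E
python3 - <<'E'
from h import *
th,R,o,res,f=fitjig();print(np.degrees(th),o,(res*1e3).round(1))
for n,p,z in [('dowel',(678,305),.046),('toeB',(292,238),.032),('toeF',(287,300),.032),('knob',(383,118),.054),('stopFL',(347,128),.042),('stopFR',(410,163),.042),('stopBL',(364,93),.042),('stopBR',(421,115),.042),('piv',(220,205),.03),('post',(95,327),.069),('bottle',(180,40),.074)]:
    w=f(p,z);print(n,w.round(4),((w[:2]-o)@R*1e3).round(1))
E
```

```text
-21.892619120989615 [ 0.50253575 -0.23819403] [[  0.3   0.3]
 [ -2.6   5.1]
 [ -0.5   5.6]
 [  2.9 -11. ]]
dowel [ 0.4745 -0.3837  0.046 ] [  28.2 -145.4]
toeB [ 0.5175 -0.1488  0.032 ] [-19.4  88.6]
toeF [ 0.4791 -0.1462  0.032 ] [-56.1  76.6]
knob [ 0.5883 -0.2045  0.054 ] [67.  63.3]
stopFL [ 0.5849 -0.1823  0.042 ] [55.6 82.6]
stopFR [ 0.5629 -0.2212  0.042 ] [49.7 38.3]
stopBL [ 0.6072 -0.1927  0.042 ] [80.2 81.3]
stopBR [ 0.5934 -0.228   0.042 ] [80.5 43.3]
piv [ 0.5385 -0.104   0.03  ] [-16.7 137.9]
post [ 0.4577 -0.0362  0.069 ] [-116.9  170.7]
bottle [ 0.631 -0.082  0.074] [ 61.  192.9]
```

```bash
r="-0.4716 -0.5247 0.10 0 0 3 1"; python3 -m jog '-0.4716 -0.5247 0.10 0 0 3 1; -0.4716 -0.5247 0.10 0 0 3 1; -0.4716 -0.5247 0.10 0 0 3 1; -0.4716 -0.5247 0.10 0 0 3 1; -0.4716 -0.5247 0.10 0 0 3 1; -0.4716 -0.5247 0.10 0 0 3 1; -0.4716 -0.5247 0.10 0 0 3 1; -0.4716 -0.5247 0.10 0 0 3 1' 20
```

```text
time: 0.77
position: [0.3006, 0.1891, 0.2557]
orientation: [[-0.925, 0.379, 0.0], [0.379, 0.925, 0.0], [-0.0, 0.0, -1.0]]
ft_force: [1.8, 0.9, 0.3]
grip_width: 0.422
```

```bash
python3 -m jog '-0.25 -0.25 0.056 0 0 0 1; -0.25 -0.25 0.056 0 0 0 1; -0.25 -0.25 0.056 0 0 0 1; -0.25 -0.25 0.056 0 0 0 1; -0.25 -0.25 0.056 0 0 0 1; -0.25 -0.25 0.056 0 0 0 1; -0.25 -0.25 0.056 0 0 0 1; -0.25 -0.25 0.056 0 0 0 1'
```

```text
time: 1.43
position: [0.4279, -0.115, 0.2033]
orientation: [[-0.925, 0.38, -0.0], [0.38, 0.925, 0.0], [0.0, 0.0, -1.0]]
ft_force: [1.1, 0.8, 0.6]
grip_width: 0.009
```

```bash
python3 -m jog '0 0 0 0 0 0 1; 0 0 0 0 0 0 1'; python3 - <<'E'
from h import *
c=snap('wrist','w.png');
E
```

```text
time: 1.6
position: [0.4277, -0.114, 0.203]
orientation: [[-0.924, 0.382, -0.002], [0.382, 0.924, 0.001], [0.002, 0.0, -1.0]]
ft_force: [0.4, 0.4, 0.4]
grip_width: 0.005
```

View pics/w.png

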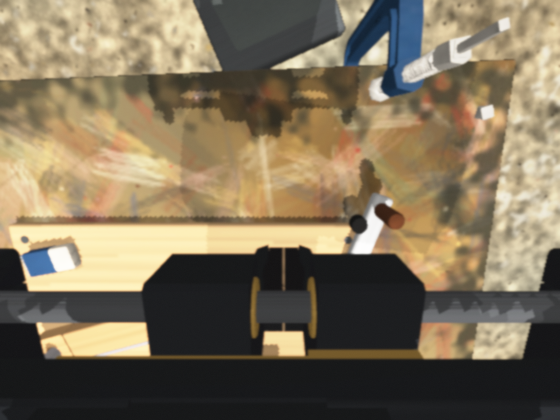

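The wrist view shows the post at about (392,217), the nub at (358,223), the eraser at (48,260), and the shut fingers in the centre. Everything is clear for the descent.

```bash
python3 - <<'E'
from h import *
c=load('w.png')
print(ray(c,(401,217),.069),ray(c,(357,223),.022), ray(c,(362,212),.012))
E
python3 -m jog '-0.032 -0.033 0 0 0 0 1; -0.032 -0.033 0.03 0 0 0 1; -0.032 -0.033 0.06 0 0 0 1; -0.032 -0.033 0.085 0 0 0 1; -0.032 -0.033 0.105 0 0 0 1; -0.032 -0.033 0.12 0 0 0 1;-0.032 -0.033 0.12 0 0 0 1'
```

```text
[ 0.45519866 -0.02999559  0.069     ] [ 0.46434797 -0.05614834  0.022     ] [ 0.45955432 -0.0469546   0.012     ]
time: 2.23
position: [0.4436, -0.1534, 0.0819]
orientation: [[-0.926, 0.378, -0.004], [0.378, 0.926, 0.003], [0.005, 0.001, -1.0]]
ft_force: [-0.3, 0.1, -0.1]
grip_width: 0.009
```

```bash
python3 -m jog '-0.008 0 0 0 0 0 1; -0.014 0 0 0 0 0 1; -0.018 0 0 0 0 0 1; -0.021 0 0 0 0 0 1; -0.024 0 0 0 0 0 1; -0.027 0 0 0 0 0 1; -0.030 0 0 0 0 0 1; -0.033 0 0 0 0 0 1';python3 -m jog '-0.003 0 0 0 0 0 1; -0.006 0 0 0 0 0 1; -0.010 0 0 0 0 0 1; -0.014 0 0 0 0 0 1; -0.018 0 0 0 0 0 1; -0.022 0 0 0 0 0 1; -0.026 0 0 0 0 0 1; -0.03 0 0 0 0 0 1'
```

```text
time: 2.9
position: [0.4755, -0.168, 0.0838]
orientation: [[-0.925, 0.379, -0.0], [0.379, 0.925, 0.0], [0.0, 0.0, -1.0]]
ft_force: [-0.7, 0.7, -0.4]
grip_width: 0.005
time: 3.57
position: [0.5034, -0.1795, 0.0838]
orientation: [[-0.925, 0.379, -0.0], [0.379, 0.925, 0.0], [0.0, 0.0, -1.0]]
ft_force: [-0.9, -0.4, -0.5]
grip_width: 0.006
```

```bash
python3 -m jog '-0.002 0 0 0 0 0 1; -0.004 0 0 0 0 0 1; -0.006 0 0 0 0 0 1; -0.008 0 0 0 0 0 1; -0.01 0 0 0 0 0 1; -0.012 0 0 0 0 0 1; -0.013 0 0 0 0 0 1; -0.014 0 0 0 0 0 1'; python3 - <<'E'
from h import *
c=snap('scene','d.png'); cv2.imwrite('pics/d2.png',cv2.resize(c['color'][150:310,180:400,::-1],(0,0),fx=3.5,fy=3.5,interpolation=2))
E
```

```text
time: 4.23
position: [0.5161, -0.1847, 0.0838]
orientation: [[-0.925, 0.379, -0.0], [0.379, 0.925, 0.0], [0.0, 0.0, -1.0]]
ft_force: [-1.4, 0.9, 0.1]
grip_width: 0.004
```

View pics/d2.png

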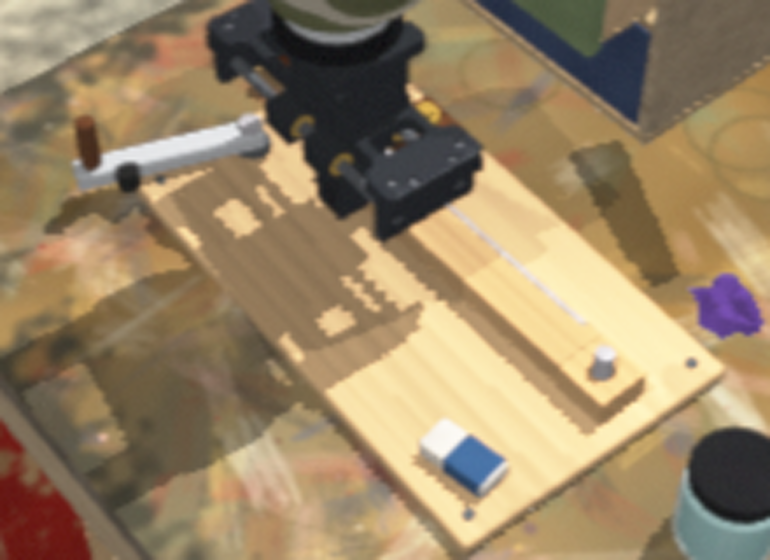

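The bar follows the fingers and is nearly parallel to the board. I'll creep forward until the force rises.

```bash
python3 -m jog '-0.001 0 0 0 0 0 1; -0.002 0 0 0 0 0 1; -0.003 0 0 0 0 0 1; -0.004 0 0 0 0 0 1; -0.005 0 0 0 0 0 1'
```

```text
time: 4.7
position: [0.5207, -0.1866, 0.0838]
orientation: [[-0.925, 0.379, -0.0], [0.379, 0.925, 0.0], [0.0, 0.0, -1.0]]
ft_force: [-0.8, 1.2, -0.1]
grip_width: 0.005
```

```bash
python3 -m jog '-0.001 0 0 0 0 0 1; -0.002 0 0 0 0 0 1; -0.0025 0 0 0 0 0 1'
```

```text
time: 4.95
position: [0.5231, -0.1876, 0.0838]
orientation: [[-0.925, 0.379, 0.0], [0.379, 0.925, -0.0], [-0.0, 0.0, -1.0]]
ft_force: [-0.6, 1.6, 0.2]
grip_width: 0.003
```

```bash
python3 -m jog '-0.0007 0 0 0 0 0 1; -0.0014 0 0 0 0 0 1; -0.002 0 0 0 0 0 1'
```

```text
time: 5.2
position: [0.5249, -0.1883, 0.0838]
orientation: [[-0.925, 0.379, 0.0], [0.379, 0.925, 0.0], [-0.0, 0.0, -1.0]]
ft_force: [-0.5, 2.2, -0.8]
grip_width: 0.002
```

```bash
python3 -m jog '-0.0007 0 0 0 0 0 1; -0.0014 0 0 0 0 0 1; -0.002 0 0 0 0 0 1'
```

```text
time: 5.45
position: [0.5258, -0.1886, 0.0837]
orientation: [[-0.925, 0.379, -0.003], [0.379, 0.925, 0.001], [0.004, 0.0, -1.0]]
ft_force: [-9.6, 4.6, 7.5]
grip_width: 0.001
```

```bash
python3 -m jog '-0.0007 0 0 0 0 0 1; -0.0014 0 0 0 0 0 1; -0.002 0 0 0 0 0 1'
```

```text
time: 5.7
position: [0.5262, -0.1888, 0.0837]
orientation: [[-0.925, 0.379, -0.008], [0.379, 0.925, 0.003], [0.009, 0.0, -1.0]]
ft_force: [-20.4, 6.7, 15.7]
grip_width: 0.006
```

```bash
python3 -m jog '-0.0005 0 0 0 0 0 1; -0.001 0 0 0 0 0 1'
```

```text
time: 5.87
position: [0.5264, -0.1889, 0.0837]
orientation: [[-0.925, 0.379, -0.01], [0.379, 0.925, 0.004], [0.011, 0.0, -1.0]]
ft_force: [-25.3, 8.1, 20.4]
grip_width: 0.004
```

I ran those three steps as one batch without reading the force in between, and it overshot to about 27 N horizontal plus 20 N vertical. I'll back off to about 10 N now.

```bash
python3 -m jog '0.003 0 0 0 0 0 1; 0.003 0 0 0 0 0 1'
```

```text
time: 6.03
position: [0.5257, -0.1887, 0.0837]
orientation: [[-0.925, 0.379, -0.002], [0.379, 0.925, 0.001], [0.002, -0.0, -1.0]]
ft_force: [-7.6, 2.7, 4.7]
grip_width: 0.003
```

```bash
python3 -m jog '-0.0005 0 0 0 0 0 1; -0.0005 0 0 0 0 0 1; -0.0005 0 0 0 0 0 1; -0.0005 0 0 0 0 0 1; -0.0005 0 0 0 0 0 1; -0.0005 0 0 0 0 0 1; -0.0005 0 0 0 0 0 1; -0.0005 0 0 0 0 0 1'
```

```text
time: 6.7
position: [0.5259, -0.1888, 0.0837]
orientation: [[-0.925, 0.379, -0.004], [0.379, 0.925, 0.002], [0.004, 0.0, -1.0]]
ft_force: [-11.2, 3.2, 7.7]
grip_width: 0.01
```

```bash
python3 -m jog '0 0 0 0 0 0 1; 0 0 0 0 0 0 1; 0 0 0 0 0 0 1; 0 0 0 0 0 0 1; 0 0 0 0 0 0 1; 0 0 0 0 0 0 1; 0 0 0 0 0 0 1'
```

```text
time: 7.28
position: [0.5259, -0.1888, 0.0837]
orientation: [[-0.925, 0.379, -0.004], [0.379, 0.925, 0.002], [0.005, 0.0, -1.0]]
ft_force: [-11.0, 3.6, 7.6]
grip_width: 0.005
```

Pressed at about 11.6 N for over a second. I'll retreat and rise, then check the joint angles before moving to the post.

```bash
python3 -m jog '0.003 0 0 0 0 0 1; 0.012 0 0 0 0 0 1; 0.03 0 0 0 0 0 1; 0.05 0 0 0 0 0 1; 0.07 0.02 -0.04 0 0 0 0; 0.09 0.05 -0.08 0 0 5 0; 0.11 0.07 -0.10 0 0 10 0; 0.12 0.09 -0.10 0 0 18 0'; python3 - <<'E'
from h import *
s=env.get_state();print(np.round(s['qpos'],1))
c=snap('top','e.png'); cv2.imwrite('pics/e2.png',cv2.resize(c['color'][140:305,160:400,::-1],(0,0),fx=3.33,fy=3.33,interpolation=2))
E
```

```text
time: 7.95
position: [0.4507, -0.0602, 0.1874]
orientation: [[-0.769, 0.639, 0.006], [0.639, 0.769, -0.003], [-0.007, 0.002, -1.0]]
ft_force: [1.2, -0.3, 0.4]
grip_width: 0.288
[-22.4  16.8 106.4  -0.   56.4 -72.7]
```

View pics/e2.png

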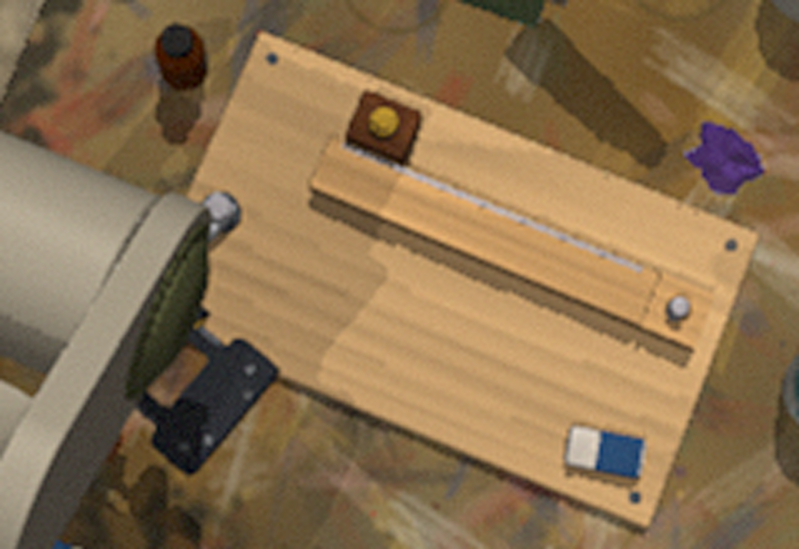

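The bar now lies against the stop: the stop's front edge at (383,158) meets the bar's back edge, and the dowel is in the hole. The wrist needs a half turn first so that joint 6 has room for the closing arc.

```bash
for i in 1 2 3; do :; done; python3 -m jog '0 0 0 0 0 7.1 0;0 0 0 0 0 14.2 0;0 0 0 0 0 21.3 0;0 0 0 0 0 28.4 0;0 0 0 0 0 35.5 0;0 0 0 0 0 42.6 0;0 0 0 0 0 49.7 0;0 0 0 0 0 56.8 0' 20
python3 -m jog '0 0 0 0 0 7.1 0;0 0 0 0 0 14.2 0;0 0 0 0 0 21.3 0;0 0 0 0 0 28.4 0;0 0 0 0 0 35.5 0;0 0 0 0 0 42.6 0;0 0 0 0 0 49.7 0;0 0 0 0 0 56.8 0'
python3 -m jog '0 0 0 0 0 7.1 0;0 0 0 0 0 14.2 0;0 0 0 0 0 21.3 0;0 0 0 0 0 28.4 0;0 0 0 0 0 35.5 0;0 0 0 0 0 42.6 0;0 0 0 0 0 49.7 0;0 0 0 0 0 56.8 0'
python3 - <<'E'
from h import *
s=env.get_state();print(np.round(s['qpos'],1)); p=np.array(s['position']);O=np.array(s['orientation'])
print(O.T@(np.array([.456,-.033,.103])-p))
E
```

```text
time: 8.67
position: [0.4506, -0.0608, 0.1839]
orientation: [[0.114, 0.993, 0.001], [0.993, -0.114, -0.001], [-0.0, 0.001, -1.0]]
ft_force: [-0.3, 0.7, -0.4]
grip_width: 0.498
time: 9.33
position: [0.4506, -0.0608, 0.1839]
orientation: [[0.894, 0.448, 0.001], [0.448, -0.894, -0.001], [0.001, 0.001, -1.0]]
ft_force: [0.3, 0.1, 0.4]
grip_width: 0.502
time: 10.0
position: [0.4506, -0.0608, 0.1839]
orientation: [[0.865, -0.503, 0.001], [-0.503, -0.865, -0.001], [0.002, -0.0, -1.0]]
ft_force: [-0.1, -0.1, 0.3]
grip_width: 0.499
[-22.5  17.2 106.4  -0.   56.3  97.7]
[-0.00947107 -0.02672043  0.08086259]
```

```bash
python3 -m jog '-0.0095 -0.027 0 0 0 5 0; -0.0095 -0.027 0 0 0 9 0; -0.0095 -0.027 0.02 0 0 9 0; -0.0095 -0.027 0.035 0 0 9 0; -0.0095 -0.027 0.035 0 0 9 0'; python3 - <<'E'
from h import *
c=snap('wrist','g.png'); print(proj(c,[(.456,-.033,.069)]))
E
```

```text
time: 10.42
position: [0.4548, -0.0322, 0.1468]
orientation: [[0.779, -0.627, -0.003], [-0.627, -0.779, 0.001], [-0.003, 0.001, -1.0]]
ft_force: [-0.6, 0.4, -0.3]
grip_width: 0.496
[[281.91806144 251.31718041]]
```

View pics/g.png

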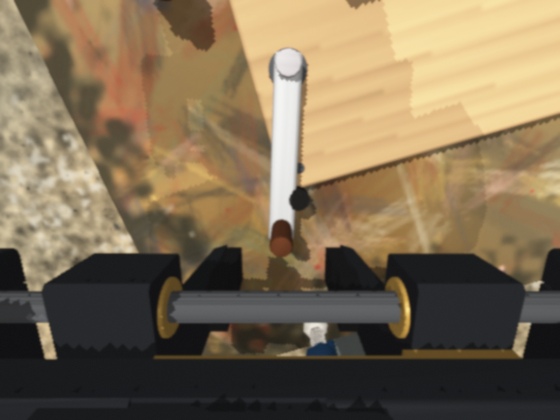

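The post top is at (281,243), centred between the fingers and a few mm ahead along tool x. The pivot cap is at (289,62).

```bash
python3 - <<'E'
from h import *
c=load('g.png'); s=env.get_state();O=np.array(s['orientation']);p=np.array(s['position'])
q=ray(c,(281,243),.069);print(q,O.T@(q-p))
for z in(.03,.036):v=ray(c,(289,62),z);print(v,np.hypot(*(v-q)[:2]))
E
```

```text
[ 0.460276  -0.0357819  0.069    ] [ 0.00612873 -0.00056401  0.07908602]
[ 0.53694021 -0.10380907  0.03      ] 0.10249437725214548
[ 0.5359925  -0.10289344  0.036     ] 0.10117780554925698
```

```bash
python3 -m jog '0.005 0 0.015 0 0 0 0; 0.005 0 0.03 0 0 0 0; 0.005 0 0.044 0 0 0 0; 0.005 0 0.044 0 0 0 0; 0.005 0 0.044 0 0 0 1; 0.005 0 0.044 0 0 0 1; 0.005 0 0.044 0 0 0 1; 0.005 0 0.044 0 0 0 1' 20; python3 -m jog '0 0 0 0 0 0 1; 0 0 0 0 0 0 1; 0 0 0 0 0 0 1'
```

```text
time: 11.13
position: [0.4597, -0.0357, 0.1056]
orientation: [[0.779, -0.627, 0.002], [-0.627, -0.779, -0.001], [0.002, -0.001, -1.0]]
ft_force: [0.6, 0.2, -0.3]
grip_width: 0.224
time: 11.38
position: [0.4597, -0.0355, 0.1053]
orientation: [[0.779, -0.627, 0.001], [-0.627, -0.779, -0.0], [0.001, -0.001, -1.0]]
ft_force: [-0.4, 1.9, 6.4]
grip_width: 0.152
```

```bash
python3 -m jog '0.0001 0.009 0 0 0 -5 1; 0.001 0.018 0 0 0 -10 1; 0.0026 0.0269 0 0 0 -15 1; 0.005 0.0356 0 0 0 -20 1; 0.0082 0.044 0 0 0 -25 1; 0.0121 0.0522 0 0 0 -30 1; 0.0167 0.06 0 0 0 -35 1; 0.022 0.0673 0 0 0 -40 1'; python3 - <<'E'
from h import *
s=env.get_state();O=np.array(s['orientation']);p=np.array(s['position']);C=O.T@(np.array([.5374,-.1025,.1])-p);F=O.T@np.array(s['ft_force'])
d=np.array([.5374,-.1025])-p[:2];j=-np.array([.9252*d[0]-.3795*d[1],.3795*d[0]+.9252*d[1]])
print(np.round(s['qpos'],1),C,F,'phi',np.arctan2(-j[1],-j[0]))
E
```

```text
time: 12.05
position: [0.4347, -0.1021, 0.1053]
orientation: [[1.0, 0.025, 0.002], [0.025, -1.0, -0.0], [0.002, 0.0, -1.0]]
ft_force: [4.1, 4.3, 3.9]
grip_width: 0.147
[-2.830e+01  2.440e+01  1.113e+02  1.000e-01  4.420e+01  6.020e+01] [0.10261598 0.00293822 0.00550805] [ 4.17776393 -4.23957838 -3.90970835] phi 0.3852550895811768
```

```bash
python3 -m jog '0.0001 0.009 0 0 0 -5 1; 0.001 0.018 0 0 0 -10 1; 0.0026 0.0269 0 0 0 -15 1; 0.005 0.0356 0 0 0 -20 1; 0.0082 0.044 0 0 0 -25 1; 0.0121 0.0522 0 0 0 -30 1; 0.0167 0.06 0 0 0 -35 1; 0.022 0.0673 0 0 0 -40 1'; cat > st.py <<'E'
from h import *
s=env.get_state();O=np.array(s['orientation']);p=np.array(s['position']);C=O.T@(np.array([.5374,-.1025,.1])-p);F=O.T@np.array(s['ft_force'])
d=np.array([.5374,-.1025])-p[:2];j=-np.array([.9252*d[0]-.3795*d[1],.3795*d[0]+.9252*d[1]])
print(np.round(s['qpos'],1),C.round(4),'F tool',F.round(1),'phi',np.arctan2(-j[1],-j[0]))
E
python3 st.py
```

```text
time: 12.72
position: [0.4586, -0.1682, 0.1053]
orientation: [[0.75, 0.661, 0.002], [0.661, -0.75, 0.001], [0.002, 0.0, -1.0]]
ft_force: [7.1, 11.4, 4.8]
grip_width: 0.149
[-34.   28.4 104.4   0.2  47.2  14.5] [0.1026 0.0028 0.0055] F tool [12.9 -3.9 -4.8] phi 1.0841296766769157
```

```bash
python3 -m jog '0.001 0.009 0 0 0 -5 1; 0.0025 0.018 0 0 0 -10 1; 0.0041 0.0269 0 0 0 -15 1; 0.0065 0.0356 0 0 0 -20 1; 0.0097 0.044 0 0 0 -25 1; 0.0097 0.044 0 0 0 -25 1'; python3 st.py
```

```text
time: 13.22
position: [0.4952, -0.1956, 0.1053]
orientation: [[0.4, 0.917, 0.002], [0.917, -0.4, -0.0], [0.001, 0.002, -1.0]]
ft_force: [4.2, 2.7, 4.8]
grip_width: 0.153
[-34.2  32.6  96.7   0.1  50.6 -10.7] [0.1022 0.0015 0.0054] F tool [ 4.2  2.8 -4.8] phi 1.5340015904656112
```

```bash
python3 -m jog '0.0001 0.0027 0 0 0 -1.5 1; 0.0001 0.0054 0 0 0 -3 1; 0.0003 0.0081 0 0 0 -4.5 1; 0.0005 0.0107 0 0 0 -6 1; 0.0007 0.0125 0 0 0 -7 1'; python3 st.py
```

```text
time: 13.63
position: [0.5056, -0.1996, 0.1053]
orientation: [[0.288, 0.958, -0.001], [0.958, -0.288, 0.0], [0.0, -0.001, -1.0]]
ft_force: [-3.3, 3.7, 8.4]
grip_width: 0.15
[-33.9  33.7  94.6  -0.   51.7 -17.2] [0.1021 0.0025 0.0053] F tool [ 2.6 -4.3 -8.4] phi 1.6436222810067054
```

```bash
python3 -m jog '0 0.0009 0 0 0 -0.5 1; 0 0.0018 0 0 0 -1 1; 0.0001 0.0027 0 0 0 -1.5 1'; python3 st.py
```

```text
time: 13.88
position: [0.5081, -0.2003, 0.1053]
orientation: [[0.264, 0.965, -0.001], [0.965, -0.264, 0.0], [0.0, -0.001, -1.0]]
ft_force: [-3.6, 2.0, 7.5]
grip_width: 0.151
[-33.8  34.   94.2  -0.   51.9 -18.5] [0.1021 0.0025 0.0053] F tool [ 1.  -4.  -7.5] phi 1.6692006096368774
```

```bash
python3 -m jog '0 0.0009 0 0 0 -0.5 1; 0 0.0015 0 0 0 -0.9 1'; python3 st.py
```

```text
time: 14.05
position: [0.5096, -0.2007, 0.1053]
orientation: [[0.248, 0.969, -0.001], [0.969, -0.248, 0.0], [0.0, -0.001, -1.0]]
ft_force: [-3.9, 2.7, 8.1]
grip_width: 0.151
[-33.8  34.1  93.9  -0.   52.  -19.4] [0.102  0.0026 0.0053] F tool [ 1.7 -4.4 -8.1] phi 1.683916314520463
```

```bash
python3 -m jog '0 0.0009 0 0 0 -0.5 1; 0 0.0015 0 0 0 -0.9 1'; python3 st.py
```

```text
time: 14.22
position: [0.511, -0.2011, 0.1053]
orientation: [[0.233, 0.972, -0.001], [0.972, -0.233, 0.0], [-0.0, -0.001, -1.0]]
ft_force: [-3.1, 1.7, 8.0]
grip_width: 0.147
[-33.7  34.3  93.6  -0.   52.2 -20.2] [0.102  0.0027 0.0053] F tool [ 0.9 -3.5 -8. ] phi 1.6984945957069995
```

```bash
python3 -m jog '0 0.0008 0 0 0 -0.4 1; 0 0.0015 0 0 0 -0.8 1'; python3 st.py
```

```text
time: 14.38
position: [0.5124, -0.2015, 0.1053]
orientation: [[0.22, 0.976, -0.001], [0.976, -0.22, 0.0], [-0.0, -0.001, -1.0]]
ft_force: [-2.9, 1.2, 7.4]
grip_width: 0.151
[-33.7  34.4  93.4  -0.   52.3 -21. ] [0.102  0.0026 0.0053] F tool [ 0.6 -3.1 -7.4] phi 1.712923984565917
```

```bash
python3 -m jog '0 0.0008 0 0 0 -0.4 1; 0 0.0015 0 0 0 -0.8 1'; python3 st.py
```

```text
time: 14.55
position: [0.5139, -0.2018, 0.1053]
orientation: [[0.206, 0.979, -0.001], [0.979, -0.206, 0.0], [-0.0, -0.001, -1.0]]
ft_force: [-2.5, 2.2, 8.4]
grip_width: 0.147
[-33.6  34.6  93.1  -0.   52.4 -21.7] [0.102  0.0026 0.0053] F tool [ 1.7 -2.9 -8.4] phi 1.7275636508523626
```

```bash
python3 -m jog '0 0.0008 0 0 0 -0.4 1; 0 0.0015 0 0 0 -0.8 1'; python3 st.py
```

```text
time: 14.72
position: [0.5146, -0.202, 0.1052]
orientation: [[0.192, 0.981, -0.003], [0.981, -0.192, 0.001], [0.0, -0.003, -1.0]]
ft_force: [-11.6, 2.3, 12.7]
grip_width: 0.149
[-33.5  34.7  92.9  -0.1  52.6 -22.4] [0.102  0.0032 0.0052] F tool [  0.  -11.9 -12.7] phi 1.7351933412783347
```

Contact: 11.9 N at the post, which is about 10 N at the nub once the pivot friction is taken off. I'll hold briefly, then release and lift.

```bash
python3 -m jog '0 0 0 0 0 0 1; 0 0 0 0 0 0 1; 0 0 0 0 0 0 1; 0 0 0 0 0 0 1; 0 0 0 0 0 0 1;0 0 0 0 0 0 1' ; python3 -m jog '0 0 0 0 0 0 0.3; 0 0 0 0 0 0 0.3; 0 0 0 0 0 0 0.3; 0 0 0 0 0 0 0.3; 0 0 0 0 0 0 0.3; 0 0 0 0 0 0 0.3; 0 0 0 0 0 0 0.3';python3 st.py
```

```text
time: 15.22
position: [0.5146, -0.202, 0.1052]
orientation: [[0.193, 0.981, -0.003], [0.981, -0.193, 0.001], [0.0, -0.003, -1.0]]
ft_force: [-9.3, 2.7, 10.4]
grip_width: 0.149
time: 15.8
position: [0.5156, -0.2022, 0.1047]
orientation: [[0.193, 0.981, -0.0], [0.981, -0.193, -0.0], [-0.0, -0.0, -1.0]]
ft_force: [0.1, -0.3, 0.4]
grip_width: 0.352
[-33.5  34.8  92.8  -0.   52.4 -22.4] [0.1021 0.0022 0.0047] F tool [-0.3  0.2 -0.4] phi 1.7444525407425497
```

Released with no force on the tool. Lifting away to the front so the camera can see.

```bash
python3 -m jog '0 0 -0.02 0 0 0 0.3; 0 0 -0.05 0 0 0 0.3; 0 0 -0.09 0 0 0 0.3; 0 -0.03 -0.12 0 0 0 0.3; 0 -0.07 -0.14 0 0 0 0.3; 0.03 -0.1 -0.14 0 0 0 0.3; 0.06 -0.14 -0.14 0 0 0 0.3; 0.1 -0.15 -0.14 0 0 0 0.3'; python3 -m jog '0.04 0 0 0 0 0 0.3; 0.08 0 0 0 0 0 0.3; 0.12 0 0 0 0 0 0.3; 0.12 0 0 0 0 0 0.3'; python3 - <<'E'
from h import *
c=snap('top','k.png'); cv2.imwrite('pics/k2.png',cv2.resize(c['color'][140:305,160:400,::-1],(0,0),fx=3.33,fy=3.33,interpolation=2))
E
```

```text
time: 16.47
position: [0.3868, -0.0836, 0.2448]
orientation: [[0.196, 0.981, -0.0], [0.981, -0.196, -0.0], [-0.0, -0.0, -1.0]]
ft_force: [1.3, 0.6, 0.3]
grip_width: 0.349
time: 16.8
position: [0.4126, 0.039, 0.245]
orientation: [[0.186, 0.982, 0.001], [0.982, -0.186, 0.001], [0.001, 0.001, -1.0]]
ft_force: [0.6, -0.1, -0.1]
grip_width: 0.352
```

View pics/k2.png

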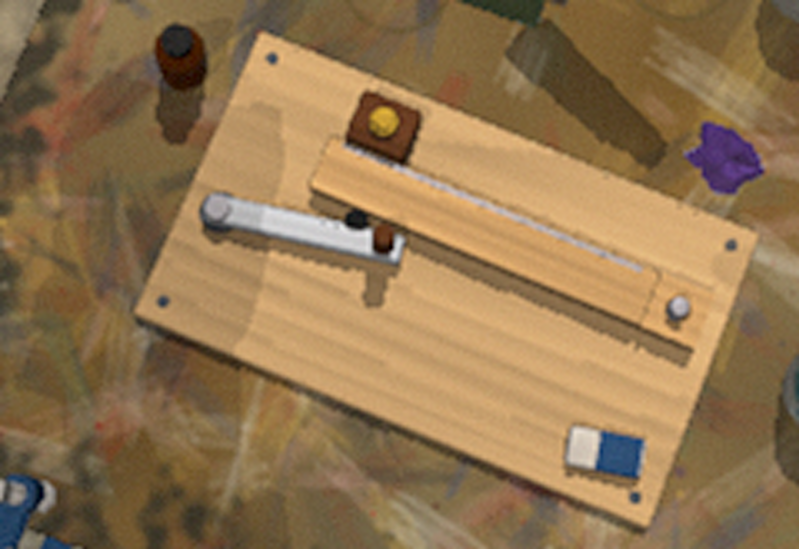

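The nub at (357,217) meets the bar's front, and the bar's back lies on the stop. The eraser and bottle have not moved. Handing in.

```bash
python3 - <<'E'
from h import *
c=load('k.png');o=np.array([.5047,-.2350]);R=np.array([[.9252,.3795],[-.3795,.9252]])
w=ray(c,(160+323/3.33,140+165/3.33),.032)[:2];print('toe jig',(w-o)@R)
env.finish_job()
E
```

```text
toe jig [0.02886154 0.08491521]
the job is handed in; nothing more can be done
```

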